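Weigh two filled bottles and put the fuller one in the labelling stand

TASK

Stand the two big white dropper bottles that stand loose in front of the balance on opposite pans of the balance, let go and let it settle to see which is heavier. Then take the heavier one off its pan and put it upright, fully home, in the round hole of the labelling stand, feeling for the hole and pressing only gently (never more than 25 N on stand or balance); leave the lighter one standing on its pan. Do not tip a bottle over or disturb the other things.

Things in the scene. Friction and masses are not known exactly. Their poses are not given: they have to be found in the camera images.
- bottle_a: one of two look-alike closed dropper bottles, white plastic, light grey cap: straight round body 36 mm in diameter from 1 to 66 mm above the underside (the lowest 1 mm tapers in to 34 mm), shoulder to 74 mm, cap 21 mm wide narrowing to a nozzle, 100 mm tall in all. Mass unknown, 45 to 145 g. Origin: centre of the underside; z up along the bottle.
- bottle_b: the other bottle: same shape and size, its own unknown mass (45 to 145 g).
- pan_left: flat round steel pan of the balance, 90 mm in diameter, 4 mm thick, no rim; origin: centre of its top face. It stays level and moves straight up or down, at most 12 mm from its middle height of 85 mm above the table, the other pan moving opposite by as much. A lone bottle sinks its pan to the lower stop (73 mm).
- pan_right: the other pan, alike; the pans' centres are 220 mm apart along the balance's y axis.
- balance: grey equal-arm balance, fixed to the table, foot 110 x 250 x 22 mm; origin: centre of its underside; pans at y = +110 mm (left) and -110 mm (right). Hub 56 mm high, thin scale plate to 100 mm. It swings with hardly any friction or spring and reads the same wherever on a pan a bottle stands; a few grams' difference swings it fully to its stop within 1 to 4 s.
- stand: labelling stand, fixed to the table: steel foot 100 mm (x) by 134 mm (y, from -50 to +84), with a 33 mm high cheek at both y ends, carrying a white plastic block (74 x 74 mm) with one round hole in its middle. Origin: on the table, under the hole's place if the block were at its -y end. The block is on a stiff cross-slide, left 5 to 33 mm from there towards the stand's +y; no pose shows where.
- stand_end (a point): point fixed to the stand, 66 mm straight above its origin, level with the block's top. Hole: 39 mm in diameter, edge only just broken, 24 mm deep, so a bottle fully home has its underside 42 mm above the table. The hole's centre is on the stand's y axis line. The block yields downward on springs: from about 3 N, then 0.7 N per mm, hard stop after 8 mm.
- mini0: small amber dropper bottle with black cap, 22 mm in diameter, 64 mm tall; leave alone. Origin: centre of its underside.
- mini1: small amber dropper bottle with black cap, 22 mm in diameter, 64 mm tall; leave alone. Origin: centre of its underside.
- mini2: small amber dropper bottle with black cap, 22 mm in diameter, 64 mm tall; leave alone. Origin: centre of its underside.
- brown_bottle: big brown glass bottle, 84 mm in diameter, 220 mm tall; leave alone. Origin: centre of its underside.
- funnel: blue funnel standing mouth down, 80 mm wide, 85 mm tall; leave alone. Origin: centre of its underside.
- pen: marker pen lying flat, 132 mm long, 14 mm thick; leave alone. Origin: centre of its underside.
Not all that is in view belongs to the job. Leave any yellow look-alike of the bottle_a alone. Leave any yellow look-alike of the bottle_b alone.

How it is judged:
By the outcome, as a careful person would: the job done as asked, in the order asked, and still so for the second after the job is handed in, with the robot touching nothing.
It also fails if it takes over 72 s, if anything falls off the work surface, if the arm or the gripper's body presses on something with over 40 N, if the wrist force passes 120 N, or if a joint passes its speed limit or range.

ROBOT

A 7-joint arm with a two-finger parallel gripper is mounted at the origin on the work surface. World frame = base frame: x ahead of the robot, y to its left, z up, the work surface at z = 0. Lengths are in m, angles in rad, forces in N, time in s.
With the tool pointing down it reaches from about 0.4 to 0.9 m from the base axis. Payload 5.5 kg.
Tool frame: the origin (TCP) lies between the finger pads; the fingertips stand tip_extent ahead of it and the grasp point (between the pads) lies 5 mm behind it (tip_extent is the distance from the TCP to the fingertips, in m); y points along the fingers, x is the direction in which the jaws open and shut, and the axes are right-handed (so a half turn about y gives the same grasp; the last joint's range is limited). The gripper opens to 85 mm and grips with 20 to 120 N. Pads are 22 mm wide; open, the fingers measure 114 mm over their backs; the gripper's body (76 mm by 85 mm) begins 54 mm behind the grasp point. The pads swing forward as they close: fully open they stand 13 mm farther back than shut.
Start: joints at [1.471, 0.501, -0.427, 1.55, 0.221, 1.138, -0.21], TCP at [0.231, -0.608, 0.245] pointing down, gripper open.
Joint ranges: [-2.88, 2.88], [-0.31, 2.03], [-1.54, 1.56], [0.2, 2.42], [-1.41, 4.55], [0.19, 2.02], [-2.57, 2.57]. Speed limits (rad/s): [2.57, 2.57, 3.14, 3.14, 3.14, 3.14, 3.14].

INTERFACE

Orientations are given as a rotation vector (axis times angle).
In Python, from bench import state, snapshot, get_calibration, close_job, look_for, trace, tip_extent gives the robot as it stands.
- The arm moves only by the tool jog_arm, never from a script. Its argument "steps" is a list of rows, each a list of 3 entries, a list of its own where there are three numbers: the shift along the world's x, y, z in cm, then the turn about the world's z in rad, then the closure, from 0 (fully open) to 1 (shut). A call has 1 to 12 rows; each row is the pose to reach, as a shift and turn from the pose commanded when the call began; what a row does not reach only later rows make up. A row lasts 1/10 s, in which the tool goes at most 50 mm and 8.59 degrees, less where a joint would pass 70% of its speed; a pose out of reach is approached as far as the arm can. A call with a gripper value outside its range is refused whole. The fingers move at their own pace and stop on an object; "grip_force" is the grip in N (left out, the last holds). Time passes only in rows, so rows that repeat a pose let the fingers close. It gives the time, the measured TCP pose, the force and the opening at its end, in the units of the state.
- state(): the state, without advancing time (a new reading comes with each control period).
- snapshot(name): name is "scene" or "side" or "wrist"; returns the picture (400x640x3 uint8, red, green, blue); there is no depth.
- get_calibration(name): a dict with "K" (3x3 intrinsics, pixels), "view" (4x4, takes a point from world to camera coordinates). Camera axes: x right, y down, z forward; pixel columns grow to the right and rows downward; lengths in m; the calibration is good to about 2 mm. The wrist camera is an equidistant fisheye: a pixel r from the principal point sees the ray r / f radians off the axis. A picture is of the moment at which its call begins: read the wrist's pose just before it. get_calibration takes no time and is no camera call; for the wrist camera it gives the pose at the moment of the call.
- close_job(): hands the job in, once; it reports no verdict.
Trained networks look in the newest picture that a camera, given by its name, has taken for a name from the list of things; names that differ only in an ending like _2 or _b are one class to them, and where a whole thing is asked for, a point or a joint stands for the part that bears it (a point fixed in the world has none). Each returns a list of dicts, best first, with "confidence" (0 to 1); they miss things now and then, are a little off and sometimes report something else, mostly with a low value. They report only what shows in the picture. A call takes as long as a camera call. They do not tell look-alikes from the thing itself.
- look_for(camera, label): "position" ([x, y, z] in m, in world coordinates, good to about 4 mm: the middle of the surface that is visible of it).
- trace(camera, label): "mask" (400x640 bool, what is visible of it).
The state is a dict: "t": time; "qpos": joint angles; "qd": joint speeds; "tau": joint torques, N m; "tcp_pos": TCP position; "ee_rot": TCP orientation; "wrist_force": force on the tool from outside, world axes, zero at the start; "torque": the same for the moment, N m; "opening": finger opening in m.
Only numpy, scipy, OpenCV 4.12 (cv2) and the standard library are available. Lean on these libraries where they do the work, as an engineer would, in place of code of your own. Each camera call takes 0.05 s, during which the arm holds its last target.

## Working session

There is one attempt and no reset: what is moved stays moved. The work goes in short steps, Python scripts to look and compute and a tool call to move; the robot and the scene stay as the last step left them, time stands still between calls to the robot, and variables do not carry over. Pictures are saved under pics/ and viewed, and the job is handed in when it is done.

Besides the shell and the picture viewer there is one more tool, called after "Request:" by a JSON object that holds its "api" and its "payload". jog_arm: Moves the arm, as the interface text tells. Its arguments: {"type":"object","properties":{"steps":{"type":"array"},"grip_force":{"type":"number"}},"required":["steps"]}

```bash
mkdir -p pics; ls
cat > h.py <<'E'
import numpy as np, cv2
from bench import *
def save(name,img): cv2.imwrite('pics/'+name+'.png',img[:,:,::-1])
def proj(cam,P):
    c=get_calibration(cam);p=c['view']@np.append(P,1);q=c['K']@p[:3];return q[:2]/q[2]
def ray_z(cam,uv,z):
    c=get_calibration(cam);V=np.linalg.inv(c['view']);d=V[:3,:3]@(np.linalg.inv(c['K'])@[uv[0],uv[1],1]);o=V[:3,3]
    return o+d*(z-o[2])/d[2]
E
python3 - <<'E'
from h import *
s=state()
for k,v in s.items(): print(k,np.round(v,4))
print(tip_extent if not callable(tip_extent) else tip_extent())
for c in ['scene','side']:
    im=snapshot(c);save(c+'0',im)
    print(c,np.round(np.linalg.inv(get_calibration(c)['view']),3).tolist())
    for l in (['bottle_a','balance','stand','pan_left','stand_end','mini0','brown_bottle','funnel','pen'] if c=='scene' else ['bottle_a','pan_left','stand']):
        print(l,[(np.round(d['position'],3).tolist(),round(d['confidence'],2),np.round(proj(c,d['position'])).tolist()) for d in look_for(c,l)])
E
```

```text
pics
t 0.0
qpos [ 1.4712  0.5019 -0.4268  1.5515  0.2208  1.1383 -0.2103]
qd [ 0.0008 -0.0014  0.0005 -0.0007  0.0013 -0.001  -0.0008]
tau [ 1.00000e-04 -5.69514e+01 -5.81620e+00 -2.80938e+01  1.07000e-02
  1.20000e-02  0.00000e+00]
tcp_pos [ 0.2304 -0.6071  0.2442]
ee_rot [-1.3581  0.9391 -0.9364]
wrist_force [-0.1523  0.0892 -0.2169]
torque [0.0351 0.0548 0.0471]
opening 0.0857
0.014
scene [[0.23, 0.797, -0.559, 1.121], [0.973, -0.18, 0.143, -0.16], [0.013, -0.577, -0.817, 0.919], [0.0, 0.0, 0.0, 1.0]]
bottle_a [([0.517, 0.087, 0.058], 0.81, [350.0, 189.0]), ([0.441, 0.07, 0.058], 0.74, [337.0, 170.0]), ([0.445, -0.08, 0.06], 0.71, [288.0, 179.0]), ([0.356, -0.068, 0.058], 0.54, [286.0, 157.0]), ([0.368, 0.084, 0.065], 0.52, [335.0, 150.0])]
balance [([0.637, 0.044, 0.047], 0.65, [346.0, 229.0])]
stand [([0.488, 0.316, 0.036], 0.81, [419.0, 173.0]), ([0.636, 0.043, 0.049], 0.38, [346.0, 228.0])]
pan_left [([0.612, 0.158, 0.086], 0.72, [385.0, 206.0])]
stand_end [([0.491, 0.321, 0.035], 0.76, [420.0, 173.0])]
mini0 [([0.348, 0.177, 0.034], 0.52, [361.0, 147.0])]
brown_bottle [([0.679, 0.306, 0.134], 0.59, [452.0, 206.0]), ([0.488, 0.321, 0.033], 0.17, [420.0, 173.0])]
funnel [([0.693, -0.304, 0.022], 0.64, [219.0, 279.0])]
pen [([0.599, -0.314, 0.013], 0.61, [213.0, 249.0])]
side [[-0.865, -0.287, 0.412, 0.199], [-0.502, 0.465, -0.729, 0.6], [0.018, -0.837, -0.546, 0.548], [0.0, 0.0, 0.0, 1.0]]
bottle_a [([0.423, -0.066, 0.049], 0.97, [380.0, 223.0]), ([0.339, -0.051, 0.053], 0.95, [416.0, 237.0]), ([0.427, 0.09, 0.053], 0.89, [346.0, 262.0]), ([0.494, 0.105, 0.05], 0.87, [311.0, 256.0]), ([0.36, 0.096, 0.047], 0.6, [377.0, 279.0])]
pan_left [([0.606, 0.158, 0.084], 0.63, [246.0, 237.0])]
stand [([0.455, 0.353, 0.04], 0.75, [245.0, 368.0])]
```

View pics/scene0.png

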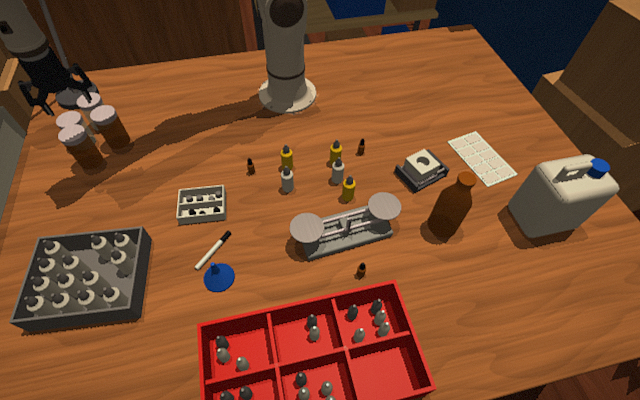

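View pics/side0.png

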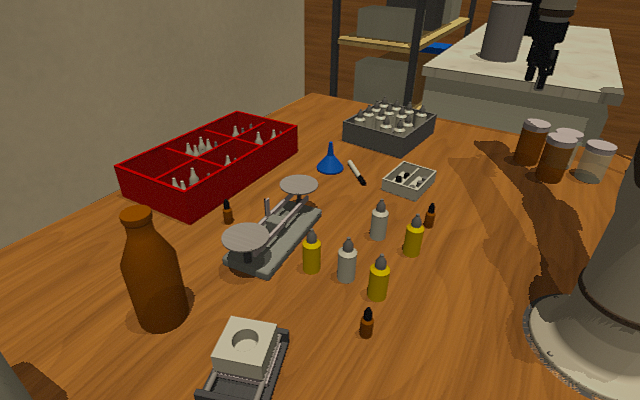

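Run:
```python
import cv2
a=cv2.imread('pics/scene0.png')[110:290,200:480];cv2.imwrite('pics/crop_s.png',cv2.resize(a,None,fx=2.8,fy=2.8,interpolation=3))
a=cv2.imread('pics/side0.png')[190:400,180:450];cv2.imwrite('pics/crop_d.png',cv2.resize(a,None,fx=2.8,fy=2.8,interpolation=3))
```

```text
(no output)
```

View pics/crop_s.png

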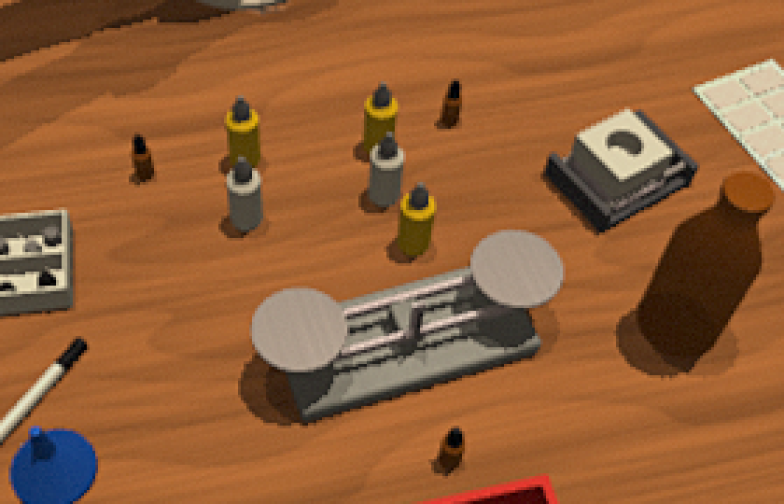

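View pics/crop_d.png

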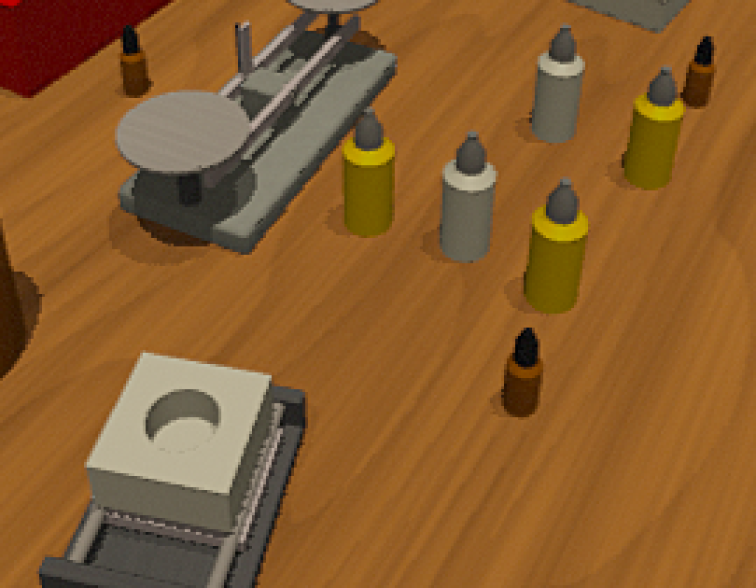

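The images show white bottles at scene (287,180) and (338,172), which match the description. The yellow look-alikes are at (287,158), (336,152) and (348,190), to be left alone. The amber minis are at (251,167), (361,147) and (361,270). Next I'll fit the poses precisely.

```bash
cat >> h.py <<'E'
from scipy.optimize import minimize
def bottle_pts(x,y,z=0):
    pr=[(17,0),(18,1),(18,66),(10.5,74),(10.5,85),(3,100)]
    t=np.linspace(0,2*np.pi,24,endpoint=False)
    return np.array([[x+r*np.cos(a)/1e3,y+r*np.sin(a)/1e3,z+h/1e3] for r,h in pr for a in t])
def projN(c,P):
    p=np.c_[P,np.ones(len(P))]@c['view'].T; q=p[:,:3]@c['K'].T; return q[:,:2]/q[:,2:]
def hullmask(c,P,S=4):
    uv=projN(c,P); h=cv2.convexHull((uv*S).astype(np.float32)).astype(np.int32)
    m=np.zeros((400*S,640*S),np.uint8);cv2.fillConvexPoly(m,h,255);return cv2.resize(m,(640,400),interpolation=cv2.INTER_AREA)/255.
def masks(cam,label):
    return trace(cam,label)
E
python3 - <<'E'
from h import *
import pickle
for l in ['bottle_a','pan_left','stand']:
    for c in ['scene','side']:
        r=trace(c,l); pickle.dump(r,open(f'{l}_{c}.pkl','wb'))
        for d in r:
            v,u=np.nonzero(d['mask']); print(l,c,round(d['confidence'],2),len(u),u.min(),u.max(),v.min(),v.max(),u.mean().round(1),v.mean().round(1))
pickle.dump({c:get_calibration(c) for c in ['scene','side']},open('cal.pkl','wb'))
from scipy.spatial.transform import Rotation as R
print(R.from_rotvec(state()['ee_rot']).as_matrix().round(3))
E
```

```text
bottle_a scene 0.7 248 281 292 166 190 286.8 178.3
bottle_a scene 0.69 240 330 342 138 161 335.6 149.7
bottle_a scene 0.69 284 342 354 175 200 348.0 188.4
bottle_a scene 0.63 177 282 291 146 167 286.6 156.4
bottle_a scene 0.49 259 331 343 157 182 337.2 170.3
bottle_a side 0.82 574 370 388 199 240 379.0 221.6
bottle_a side 0.76 797 367 389 254 301 378.4 279.9
bottle_a side 0.75 618 403 423 214 257 413.5 237.3
bottle_a side 0.73 687 302 320 229 273 311.1 253.0
bottle_a side 0.71 690 336 356 238 283 346.2 262.4
pan_left scene 0.66 700 368 400 192 219 384.2 205.3
pan_left side 0.84 1172 222 268 222 254 245.3 237.4
stand scene 0.83 1389 394 448 149 191 421.0 169.7
stand side 0.78 5613 194 289 316 399 245.7 361.2
[[ 0.355  0.     0.935]
 [-0.935 -0.     0.355]
 [ 0.    -1.     0.   ]]
```

```bash
python3 - <<'E'
from h import *
import pickle
cal=pickle.load(open('cal.pkl','rb'))
M={c:[d['mask'].astype(float) for d in pickle.load(open(f'bottle_a_{c}.pkl','rb'))] for c in cal}
def fit(ms,x0):
    def f(p):
        s=0
        for c,m in ms: 
            h=hullmask(cal[c],bottle_pts(*p)); s+=1-np.minimum(h,m).sum()/np.maximum(h,m).sum()
        return s
    r=minimize(f,x0,method='Nelder-Mead',options=dict(initial_simplex=np.array(x0)+[[0,0],[.006,0],[0,.006]],xatol=1e-4,fatol=1e-4));return r.x.round(4),round(r.fun,3)
for n,i,j,x0 in [('W1',0,0,(.434,-.073)),('W2',4,4,(.434,.08)),('Y3',2,3,(.505,.096)),('Y2',1,1,(.364,.09)),('Y1',3,2,(.348,-.06))]:
    a,b=M['scene'][i],M['side'][j]
    print(n,fit([('scene',a),('side',b)],x0),fit([('scene',a)],x0),fit([('side',b)],x0))
def tri(a,b):
    P=[cal[c]['K']@cal[c]['view'][:3] for c in('scene','side')]
    X=cv2.triangulatePoints(P[0],P[1],np.array(a,float).reshape(2,1),np.array(b,float).reshape(2,1))[:,0];X=X[:3]/X[3]
    return X.round(4),[projN(cal[c],X[None])[0].round(1).tolist() for c in cal]
print('panL',tri((384.2,205.3),(245.3,237.4)))
print('panR',tri((307.1,227.5),(299,185)))
print('hole',tri((423.2,161.4),(245.4,340)))
E
python3 - <<'E'
import cv2
a=cv2.imread('pics/scene0.png')[140:200,385:455];cv2.imwrite('pics/st1.png',cv2.resize(a,None,fx=8,fy=8,interpolation=3))
a=cv2.imread('pics/side0.png')[310:400,190:300];cv2.imwrite('pics/st2.png',cv2.resize(a,None,fx=6,fy=6,interpolation=3))
E
```

```text
W1 (array([ 0.429 , -0.0782]), np.float64(0.178)) (array([ 0.4268, -0.0782]), np.float64(0.109)) (array([ 0.429 , -0.0783]), np.float64(0.062))
W2 (array([0.4312, 0.0766]), np.float64(0.203)) (array([0.4295, 0.0766]), np.float64(0.078)) (array([0.4309, 0.0774]), np.float64(0.105))
Y3 (array([0.5027, 0.09  ]), np.float64(0.15)) (array([0.5025, 0.0898]), np.float64(0.068)) (array([0.5031, 0.0895]), np.float64(0.075))
Y2 (array([0.3588, 0.0904]), np.float64(0.323)) (array([0.3485, 0.0931]), np.float64(0.161)) (array([0.3595, 0.0894]), np.float64(0.056))
Y1 (array([ 0.3454, -0.065 ]), np.float64(0.433)) (array([ 0.3405, -0.0641]), np.float64(0.334)) (array([ 0.3459, -0.0647]), np.float64(0.092))
panL (array([0.6083, 0.1571, 0.0825]), [[384.4, 205.4], [245.6, 237.3]])
panR (array([ 0.6287, -0.0618,  0.0813]), [[307.0, 227.4], [298.9, 185.0]])
hole (array([0.4708, 0.3304, 0.0656]), [[423.0, 161.3], [245.0, 340.1]])
```

View pics/st1.png

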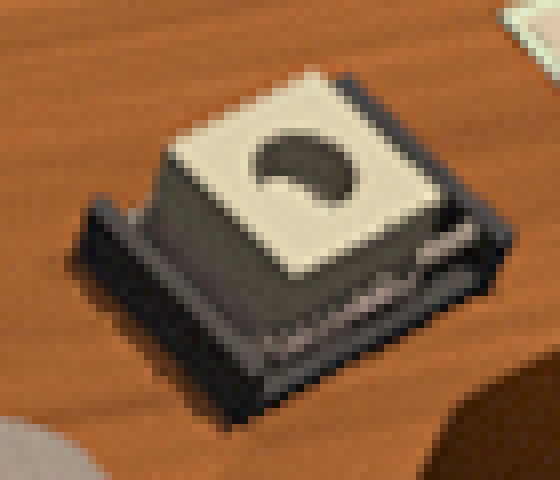

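View pics/st2.png

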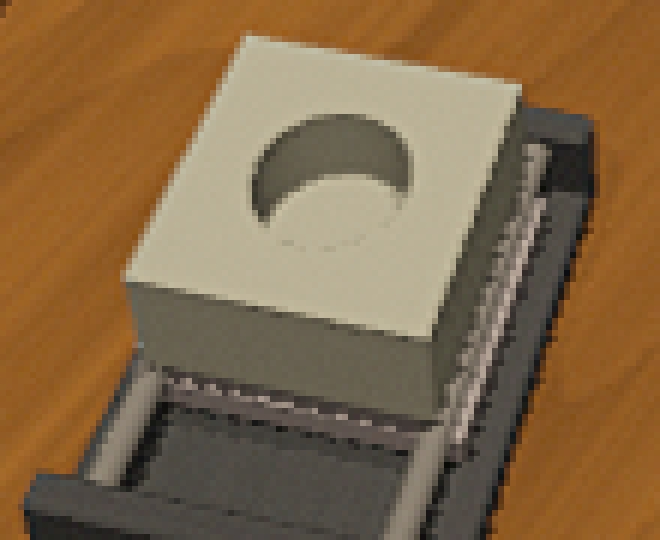

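Run:
```python
from h import *
for uv in [(430,226),(367,337)]: print('side mini',ray_z('side',uv,0.0).round(3))
# block edges yaw, side corners
c=np.array([(247,35),(522,85),(432,340),(127,282)])/6+[190,310]
P=np.array([ray_z('side',u,0.066)[:2] for u in c]);print(P.round(4).tolist(),P.mean(0).round(4))
for i in range(4):
    d=P[(i+1)%4]-P[i];print(np.linalg.norm(d).round(4),np.degrees(np.arctan2(d[1],d[0])).round(1))
c=np.array([(312,70),(440,195),(297,272),(168,150)])/8+[385,140]
P=np.array([ray_z('scene',u,0.066)[:2] for u in c]);print(P.mean(0).round(4))
for i in range(4):
    d=P[(i+1)%4]-P[i];print(np.linalg.norm(d).round(4),np.degrees(np.arctan2(d[1],d[0])).round(1))
print('hole side',ray_z('side',(245.2,340.2),.066).round(4),'scene',ray_z('scene',(423.2,161.4),.066).round(4))
```

```text
side mini [ 0.339 -0.181  0.   ]
side mini [0.337 0.184 0.   ]
[[0.5174, 0.3065], [0.4474, 0.2831], [0.4232, 0.3526], [0.493, 0.3767]] [0.4702 0.3297]
0.0738 -161.5
0.0735 109.2
0.0738 19.1
0.0743 -70.8
[0.4711 0.3301]
0.0734 17.7
0.0707 -71.1
0.0709 -159.4
0.0743 110.9
hole side [0.4702 0.3306 0.066 ] scene [0.4716 0.3306 0.066 ]
```

Request:
{"api": "jog_arm", "payload": {"steps": [[[4,11,0],0,0],[[8,22,0],-0.1,0],[[12,33,0],-0.2,0],[[16,44,0],-0.3,0],[[19.9,52.9,0],-0.363,0],[[19.9,52.9,0],-0.363,0],[[19.9,52.9,0],-0.363,0],[[19.9,52.9,0],-0.363,0],[[19.9,52.9,0],-0.363,0],[[19.9,52.9,0],-0.363,0],[[19.9,52.9,0],-0.363,0],[[19.9,52.9,0],-0.363,0]]}}

```text
t: 2.2
tcp_pos: [0.4314, -0.0732, 0.2462]
ee_rot: [-1.21, 1.202, -1.205]
wrist_force: [0.7, 0.1, 0.7]
opening: 0.0855
```

```bash
cat >> h.py <<'E'
def wproj(c,P):
    p=(np.c_[P,np.ones(len(P))]@c['view'].T)[:,:3]; r=np.hypot(p[:,0],p[:,1]); th=np.arctan2(r,p[:,2])
    f=c['K'][0,0]; return np.c_[c['K'][0,2]+f*th*p[:,0]/r, c['K'][1,2]+f*th*p[:,1]/r]
def wray_z(c,uv,z):
    K=c['K'];d=np.array([uv[0]-K[0,2],uv[1]-K[1,2]]);r=np.hypot(*d);th=r/K[0,0];
    v=np.array([np.sin(th)*d[0]/r,np.sin(th)*d[1]/r,np.cos(th)]);V=np.linalg.inv(c['view']);w=V[:3,:3]@v;o=V[:3,3];return o+w*(z-o[2])/w[2]
E
python3 - <<'E'
from h import *
s=state();print(s['tcp_pos'],s['qpos'].round(2) if hasattr(s['qpos'],'round') else s['qpos'])
c=get_calibration('wrist');im=snapshot('wrist');save('w1',im)
print(np.linalg.inv(c['view']).round(3),c['K'])
for x,y in [(.429,-.078),(.431,.0768)]:
    t=np.linspace(0,6.28,40)
    for r,z in [(.018,.066),(.018,.001)]:
        uv=wproj(c,np.c_[x+r*np.cos(t),y+r*np.sin(t),0*t+z]); cv2.polylines(im,[uv.astype(np.int32)],True,(255,0,0),1)
save('w1o',cv2.resize(im,(800,500)))
E
```

```text
[ 0.43139786 -0.07317614  0.24617077] [ 0.82  0.13 -0.76  2.05  0.11  1.   -1.56]
[[ 0.007 -0.96  -0.281  0.503]
 [-1.    -0.007 -0.001 -0.074]
 [-0.001  0.281 -0.96   0.376]
 [ 0.     0.     0.     1.   ]] [[309.70691629   0.         320.15066442]
 [  0.         309.70691629 205.02008573]
 [  0.           0.           1.        ]]
```

View pics/w1o.png

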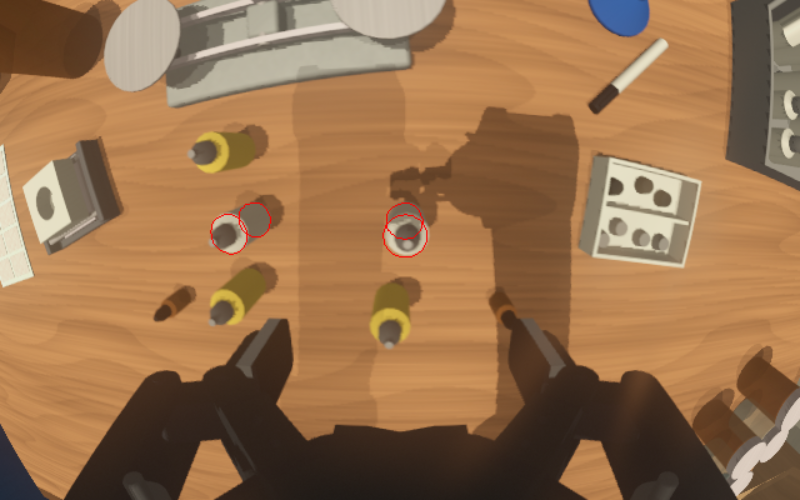

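Request:
{"api": "jog_arm", "payload": {"steps": [[[0,0,-4],0,0],[[0,0,-8],0,0],[[0,0,-12],0,0],[[0,0,-12],0,0],[[0,0,-12],0,0],[[0,0,-12],0,0]]}}

```text
t: 2.85
tcp_pos: [0.4313, -0.0791, 0.1272]
ee_rot: [-1.208, 1.207, -1.212]
wrist_force: [0.6, -0.4, 0.1]
opening: 0.0855
```

Request:
{"api": "jog_arm", "payload": {"steps": [[[-0.2,0.1,-3.5],0,0],[[-0.2,0.1,-7.4],0,0],[[-0.2,0.1,-7.4],0,0],[[-0.2,0.1,-7.4],0,0],[[-0.2,0.1,-7.4],0,0]]}}

```text
t: 3.35
tcp_pos: [0.4298, -0.0781, 0.0537]
ee_rot: [-1.207, 1.206, -1.212]
wrist_force: [-0.4, -0.8, 0.3]
opening: 0.0856
```

Run:
```python
from h import *
im=snapshot('side');save('g1',cv2.resize(im[150:350,250:500],None,fx=3,fy=3));print(state()['tcp_pos'])
```

```text
[ 0.42977191 -0.07818188  0.05365592]
```

View pics/g1.png

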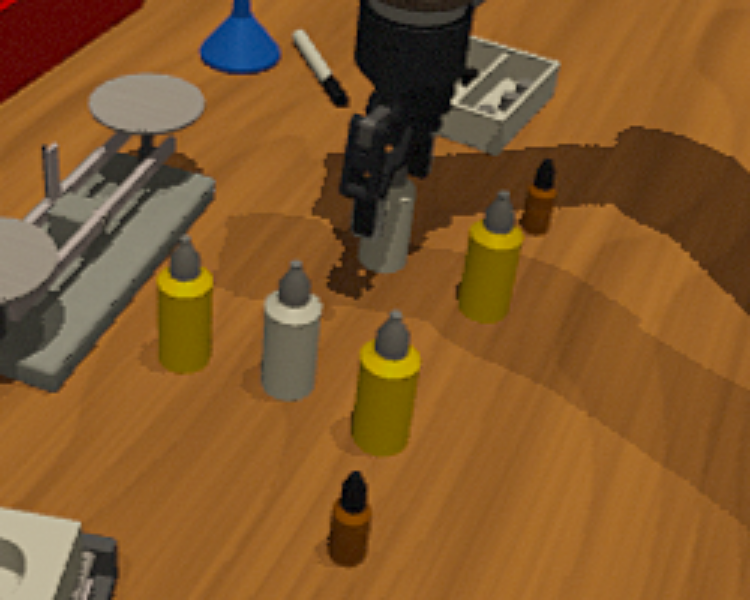

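Request:
{"api": "jog_arm", "payload": {"steps": [[[0,0,0],0,0.7],[[0,0,0],0,0.7],[[0,0,0],0,0.7],[[0,0,0],0,0.7],[[0,0,0],0,0.7],[[0,0,0],0,0.7]], "grip_force": 30}}

```text
t: 4.0
tcp_pos: [0.4281, -0.078, 0.0518]
ee_rot: [-1.209, 1.209, -1.21]
wrist_force: [0.0, -0.6, 6.1]
opening: 0.0349
```

Request:
{"api": "jog_arm", "payload": {"steps": [[[0,0,3],0,0.7],[[0,0,7],0,0.7],[[0,0,11],0,0.7],[[5,0.4,11],0,0.7],[[10,0.8,11],0,0.7],[[15,1.2,11],0,0.7],[[20,1.6,11],0,0.7],[[20,1.6,11],0,0.7],[[20,1.6,11],0,0.7],[[20,1.6,11],0,0.7],[[20,1.6,11],0,0.7]]}}

```text
t: 5.1
tcp_pos: [0.6263, -0.0621, 0.1612]
ee_rot: [-1.211, 1.21, -1.209]
wrist_force: [-0.3, 0.4, -1.6]
opening: 0.0348
```

Run:
```python
from h import *
im=snapshot('side');save('p1',cv2.resize(im[100:300,200:450],None,fx=3,fy=3));s=state();print(s['tcp_pos'],s['wrist_force'],s['opening'])
c=get_calibration('wrist');im=snapshot('wrist');t=np.linspace(0,6.28,60)
for x,y in [(.629,-.062),(.608,.157)]:
  uv=wproj(c,np.c_[x+.045*np.cos(t),y+.045*np.sin(t),0*t+.085]);cv2.polylines(im,[uv.astype(np.int32)],True,(255,0,0),1)
save('p1w',im)
```

```text
[ 0.62650756 -0.06216991  0.16147024] [ 0.44691899 -0.79979275 -1.37662873] 0.03499576517395054
```

View pics/p1.png

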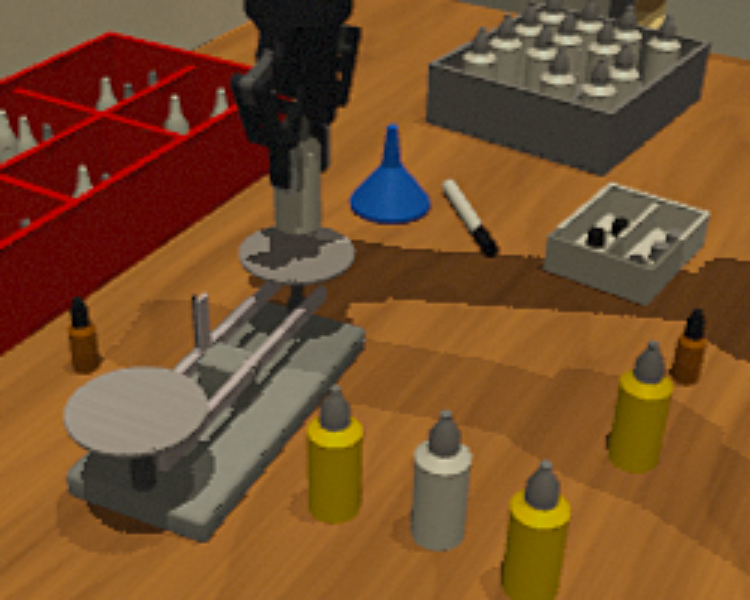

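View pics/p1w.png

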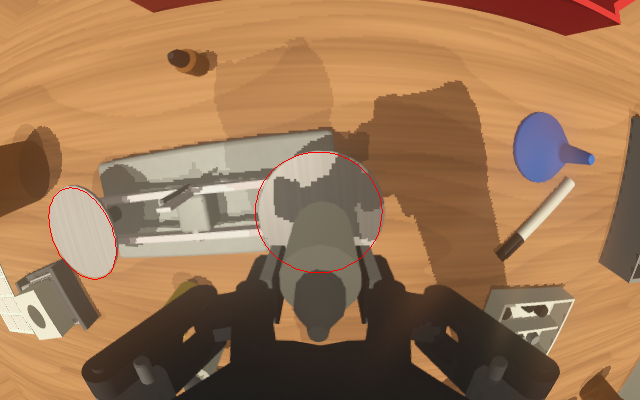

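Request:
{"api": "jog_arm", "payload": {"steps": [[[0.2,0,-1],0,0.7],[[0.2,0,-2],0,0.7],[[0.2,0,-2.6],0,0.7],[[0.2,0,-3.1],0,0.7],[[0.2,0,-3.4],0,0.7],[[0.2,0,-3.5],0,0.7],[[0.2,0,-3.5],0,0.7],[[0.2,0,-3.5],0,0.7]]}}

```text
t: 6.0
tcp_pos: [0.63, -0.0616, 0.1266]
ee_rot: [-1.209, 1.209, -1.21]
wrist_force: [-0.8, -0.9, -1.2]
opening: 0.0347
```

Request:
{"api": "jog_arm", "payload": {"steps": [[[0,0,-0.1],0,0.7],[[0,0,-0.1],0,0.7],[[0,0,-0.1],0,0.7]]}}

```text
t: 6.3
tcp_pos: [0.6297, -0.0617, 0.1254]
ee_rot: [-1.209, 1.209, -1.21]
wrist_force: [-1.4, -0.6, -1.6]
opening: 0.0347
```

Request:
{"api": "jog_arm", "payload": {"steps": [[[0,0,-0.1],0,0.7],[[0,0,-0.1],0,0.7],[[0,0,-0.1],0,0.7]]}}

```text
t: 6.6
tcp_pos: [0.63, -0.0617, 0.1249]
ee_rot: [-1.209, 1.209, -1.21]
wrist_force: [-1.3, -0.4, 4.2]
opening: 0.0353
```

Run:
```python
from h import *
im=snapshot('side');save('p2',cv2.resize(im[130:270,200:350],None,fx=4,fy=4));s=state();print(s['tcp_pos'],s['wrist_force'],s['opening'])
```

```text
[ 0.6300523  -0.06168792  0.12485873] [-1.50364312 -0.5820843   4.53592439] 0.034916942673981266
```

View pics/p2.png

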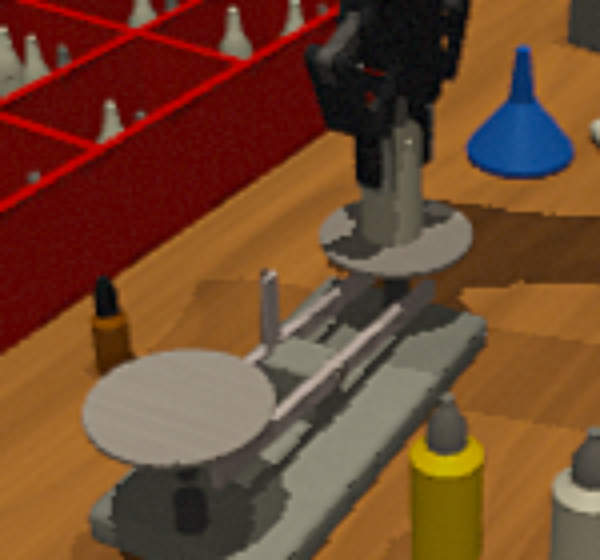

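Request:
{"api": "jog_arm", "payload": {"steps": [[[0,0,0],0,0.3],[[0,0,0],0,0],[[0,0,0],0,0],[[0,0,0],0,0],[[0,0,2],0,0],[[0,0,6],0,0],[[0,0,10],0,0],[[-4,2,10],0,0],[[-8,5,10],0,0],[[-12,9,10],0,0],[[-16,12,10],0,0],[[-20,13.9,10],0,0]]}}

```text
t: 7.85
tcp_pos: [0.4291, 0.0792, 0.2244]
ee_rot: [-1.208, 1.208, -1.208]
wrist_force: [-0.8, 0.6, 1.0]
opening: 0.0854
```

Request:
{"api": "jog_arm", "payload": {"steps": [[[0,0,0],0,0],[[0,0,0],0,0],[[0,0,0],0,0],[[0,0,0],0,0]]}}

```text
t: 8.25
tcp_pos: [0.4316, 0.0764, 0.2245]
ee_rot: [-1.207, 1.211, -1.21]
wrist_force: [1.0, 0.8, -0.4]
opening: 0.0852
```

Run:
```python
from h import *
s=state();print(s['tcp_pos'],s['wrist_force'],s['opening'])
im=snapshot('side');save('p3',cv2.resize(im[120:320,200:450],None,fx=3,fy=3));
c=get_calibration('wrist');im=snapshot('wrist');t=np.linspace(0,6.28,60)
for r,z in [(.018,.066),(.018,.001)]:
  uv=wproj(c,np.c_[.431+r*np.cos(t),.0768+r*np.sin(t),0*t+z]);cv2.polylines(im,[uv.astype(np.int32)],True,(255,0,0),1)
save('p3w',im)
```

```text
[0.43156931 0.07641349 0.22445565] [ 1.03377957  0.79092175 -0.39267087] 0.0852453163954058
```

View pics/p3.png

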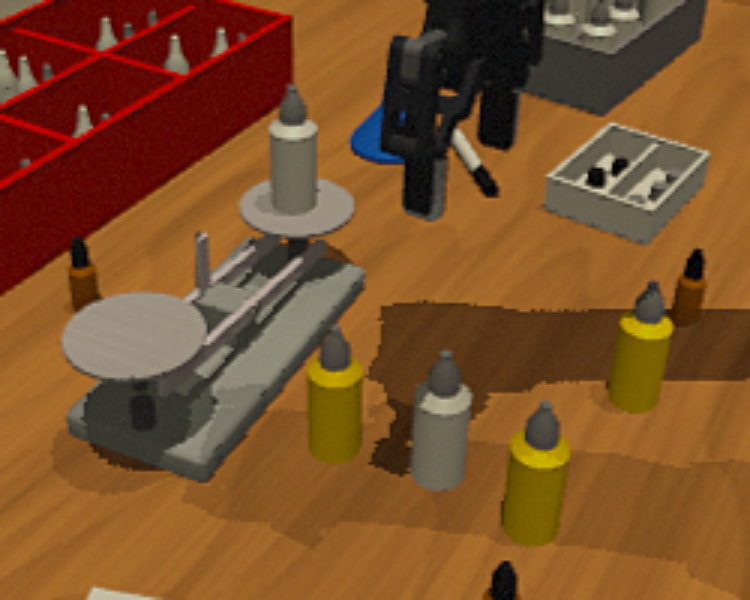

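View pics/p3w.png

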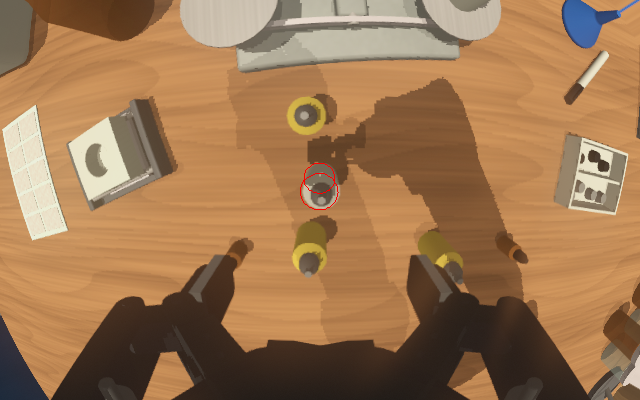

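Request:
{"api": "jog_arm", "payload": {"steps": [[[0,0,-4],0,0],[[0,0,-8],0,0],[[0,0,-12],0,0],[[0,0,-15],0,0],[[0,0,-17.3],0,0],[[0,0,-17.3],0,0],[[0,0,-17.3],0,0],[[0,0,-17.3],0,0]]}}

```text
t: 9.15
tcp_pos: [0.4315, 0.0773, 0.0523]
ee_rot: [-1.207, 1.208, -1.21]
wrist_force: [0.5, -0.7, 0.4]
opening: 0.0855
```

Request:
{"api": "jog_arm", "payload": {"steps": [[[0,0,0],0,0.7],[[0,0,0],0,0.7],[[0,0,0],0,0.7],[[0,0,0],0,0.7],[[0,0,0],0,0.7],[[0,0,0],0,0.7]], "grip_force": 30}}

```text
t: 9.75
tcp_pos: [0.4308, 0.0768, 0.0519]
ee_rot: [-1.209, 1.208, -1.21]
wrist_force: [-1.1, -0.8, 6.7]
opening: 0.0353
```

Request:
{"api": "jog_arm", "payload": {"steps": [[[0,0,4],0,0.7],[[0,0,8],0,0.7],[[0,0,13],0,0.7],[[1,0.5,13],0,0.7],[[5,2.3,13],0,0.7],[[9,4,13],0,0.7],[[13,6,13],0,0.7],[[17.7,8,13],0,0.7],[[17.7,8,13],0,0.7],[[17.7,8,13],0,0.7],[[17.7,8,13],0,0.7],[[17.7,8,13],0,0.7]]}}

```text
t: 10.95
tcp_pos: [0.6062, 0.1563, 0.1812]
ee_rot: [-1.21, 1.209, -1.21]
wrist_force: [-0.0, -0.1, -0.3]
opening: 0.0348
```

Run:
```python
from h import *
s=state();print(s['tcp_pos'],s['wrist_force'],s['opening'])
im=snapshot('side');save('p4',cv2.resize(im[120:320,200:450],None,fx=3,fy=3));
```

```text
[0.60617603 0.15626033 0.18121556] [-0.04974998 -0.06830086 -0.30239781] 0.03481337128174614
```

View pics/p4.png

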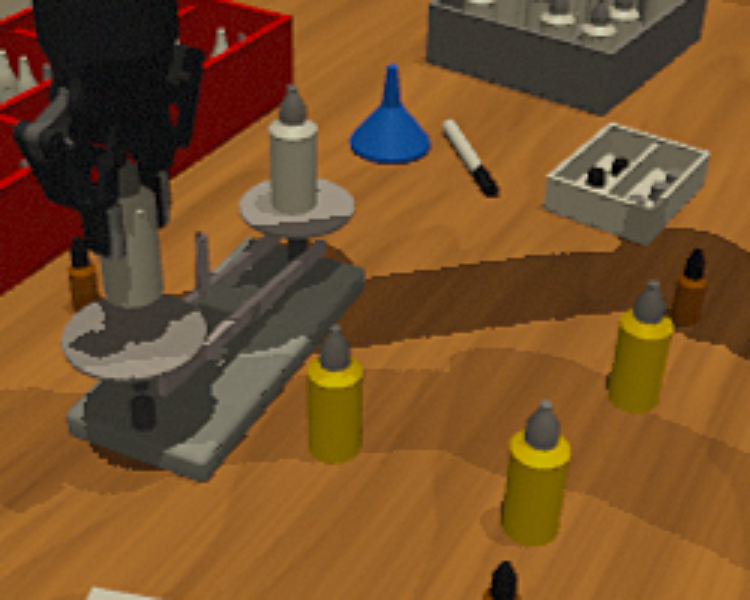

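Request:
{"api": "jog_arm", "payload": {"steps": [[[0.1,0,-1],0,0.7],[[0.1,0,-2],0,0.7],[[0.1,0,-2.5],0,0.7],[[0.1,0,-2.8],0,0.7],[[0.1,0,-3],0,0.7],[[0.1,0,-3],0,0.7],[[0.1,0,-3],0,0.7]]}}

```text
t: 11.7
tcp_pos: [0.6084, 0.1572, 0.1515]
ee_rot: [-1.209, 1.209, -1.209]
wrist_force: [-0.7, 0.3, -1.7]
opening: 0.035
```

Request:
{"api": "jog_arm", "payload": {"steps": [[[0,0,-0.1],0,0.7],[[0,0,-0.2],0,0.7],[[0,0,-0.2],0,0.7],[[0,0,-0.2],0,0.7]]}}

```text
t: 12.1
tcp_pos: [0.6083, 0.157, 0.1493]
ee_rot: [-1.209, 1.209, -1.209]
wrist_force: [0.3, -0.2, -0.7]
opening: 0.035
```

Run:
```python
from h import *
s=state();print(s['tcp_pos'],s['wrist_force'],s['opening'])
im=snapshot('side');save('p5',cv2.resize(im[120:320,200:450],None,fx=3,fy=3));
```

```text
[0.6083276  0.1570035  0.14932357] [ 0.26643989 -0.21036842 -0.65897621] 0.03495677134301295
```

View pics/p5.png

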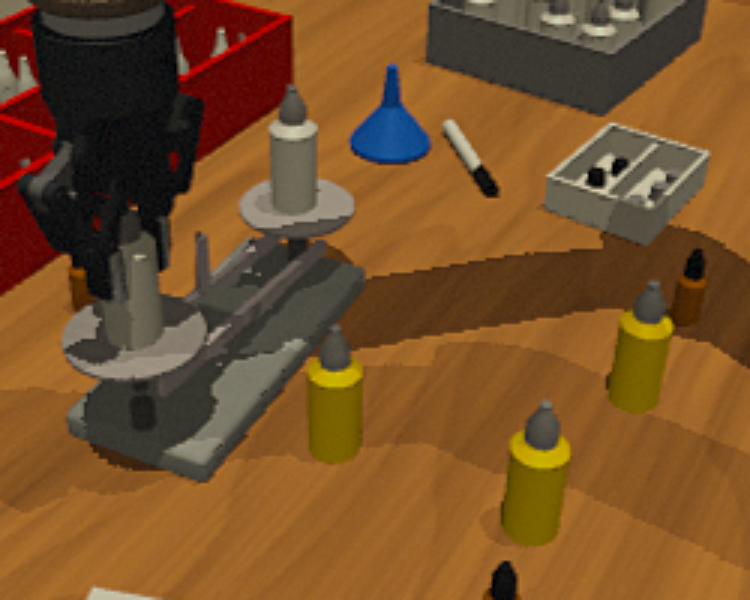

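Request:
{"api": "jog_arm", "payload": {"steps": [[[0,0,-0.1],0,0.7],[[0,0,-0.1],0,0.7],[[0,0,-0.1],0,0.3],[[0,0,-0.1],0,0],[[0,0,-0.1],0,0],[[0,0,-0.1],0,0],[[0,0,2],0,0],[[0,0,6],0,0],[[0,0,10],0,0],[[0,0,14],0,0],[[-3,0,14],0,0],[[-6,0,14],0,0]]}}

```text
t: 13.35
tcp_pos: [0.5487, 0.1576, 0.2909]
ee_rot: [-1.206, 1.208, -1.21]
wrist_force: [0.1, 1.0, 0.2]
opening: 0.0854
```

Run:
```python
from h import *
s=state();print(s['t'],s['tcp_pos'],s['wrist_force'],s['opening'])
im=snapshot('side');save('p6',cv2.resize(im[120:320,200:450],None,fx=3,fy=3));
```

```text
13.35 [0.54867277 0.15762422 0.29086382] [0.13373521 1.01454422 0.1795047 ] 0.08540368973099537
```

View pics/p6.png

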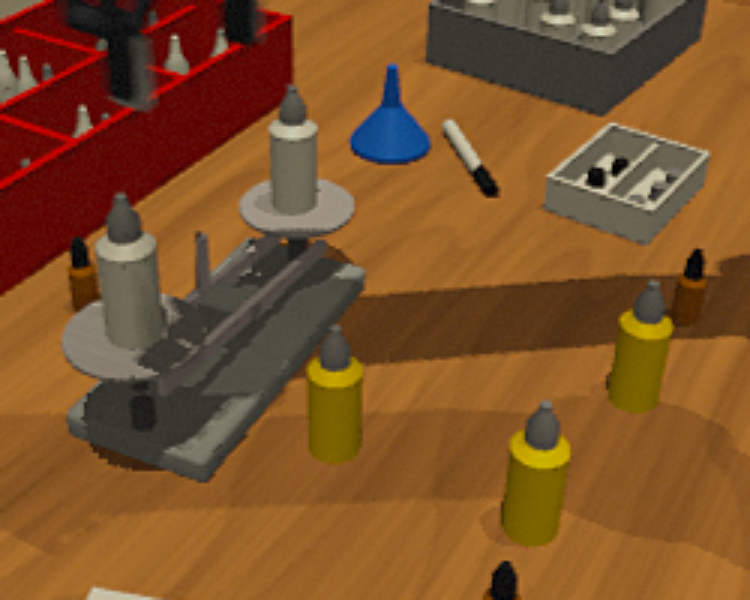

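Request:
{"api": "jog_arm", "payload": {"steps": [[[-2,4,0],0,0],[[-4,8,0],0,0],[[-6,12,0],0,0],[[-8,16,0],0,0],[[-8,17,0],0,0],[[-8,17,0],0,0],[[-8,17,0],0,0],[[-8,17,0],0,0],[[-8,17,0],0,0],[[-8,17,0],0,0],[[-8,17,0],0,0],[[-8,17,0],0,0]]}}

```text
t: 14.6
tcp_pos: [0.4685, 0.3267, 0.2893]
ee_rot: [-1.209, 1.21, -1.21]
wrist_force: [-0.3, 0.2, -0.4]
opening: 0.0855
```

Run:
```python
from h import *
s=state();print(s['t'],s['tcp_pos'],s['wrist_force'],s['opening'])
c=get_calibration('wrist');im=snapshot('wrist');save('hole_raw',im);t=np.linspace(0,6.28,90)
im2=im.copy()
uv=wproj(c,np.c_[.471+.0195*np.cos(t),.3304+.0195*np.sin(t),0*t+.066]);cv2.polylines(im2,[uv.astype(np.int32)],True,(255,0,0),1)
m=uv.mean(0).astype(int);print(m)
save('hole_w',im2); cr=im2[m[1]-60:m[1]+60,m[0]-80:m[0]+80];save('hole_c',cv2.resize(cr,None,fx=5,fy=5))
import pickle;pickle.dump(c,open('hole_cal.pkl','wb'))
```

```text
14.6 [0.46849238 0.32669148 0.28932907] [-0.3459198   0.21342502 -0.37264042] 0.08545308093397208
[316 175]
```

View pics/hole_w.png

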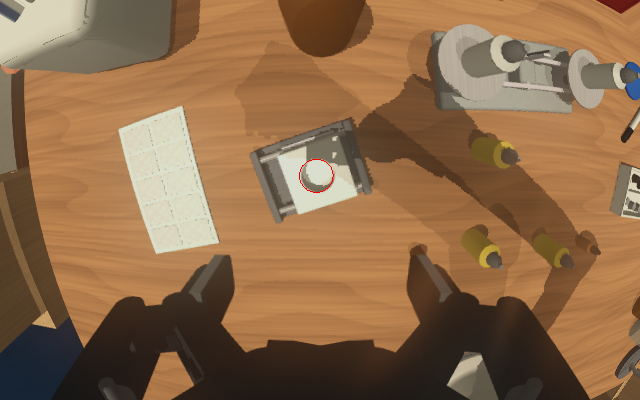

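View pics/hole_c.png

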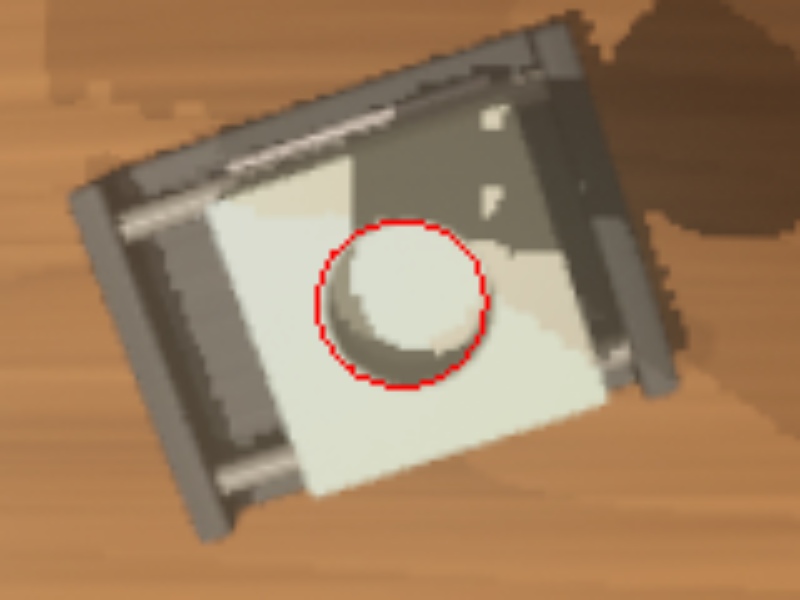

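Run:
```python
import cv2
a=cv2.imread('pics/hole_raw.png')[150:200,285:347];cv2.imwrite('pics/hole_big.png',cv2.resize(a,None,fx=12,fy=12,interpolation=cv2.INTER_CUBIC))
```

```text
(no output)
```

View pics/hole_big.png

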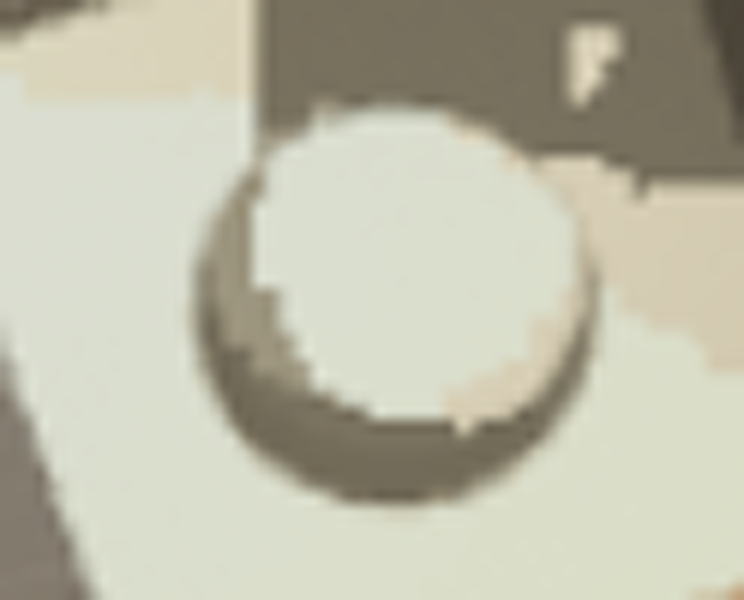

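Request:
{"api": "jog_arm", "payload": {"steps": [[[0,0,0],0,0],[[0,0,0],0,0],[[0,0,0],0,0],[[0,0,0],0,0],[[0,0,0],0,0],[[0,0,0],0,0],[[0,0,0],0,0],[[0,0,0],0,0],[[0,0,0],0,0],[[0,0,0],0,0]]}}

```text
t: 15.65
tcp_pos: [0.4683, 0.327, 0.2893]
ee_rot: [-1.209, 1.209, -1.209]
wrist_force: [-0.0, 0.1, -0.4]
opening: 0.0852
```

Request:
{"api": "jog_arm", "payload": {"steps": [[[0,0,0],0,0],[[0,0,0],0,0],[[0,0,0],0,0],[[0,0,0],0,0],[[0,0,0],0,0],[[0,0,0],0,0],[[0,0,0],0,0],[[0,0,0],0,0],[[0,0,0],0,0],[[0,0,0],0,0]]}}

```text
t: 16.65
tcp_pos: [0.4683, 0.327, 0.2893]
ee_rot: [-1.209, 1.209, -1.209]
wrist_force: [-0.7, 0.9, 1.1]
opening: 0.0858
```

Run:
```python
from h import *
im=snapshot('side');save('p7',cv2.resize(im[120:320,200:450],None,fx=3,fy=3));im=snapshot('scene');save('p7s',cv2.resize(im[130:270,250:450],None,fx=4,fy=4));print(state()['t'])
```

```text
16.75
```

View pics/p7.png

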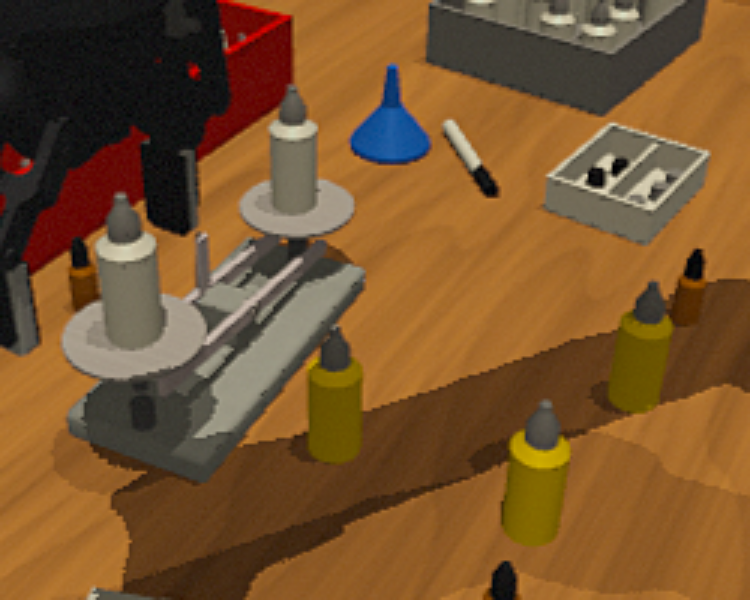

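View pics/p7s.png

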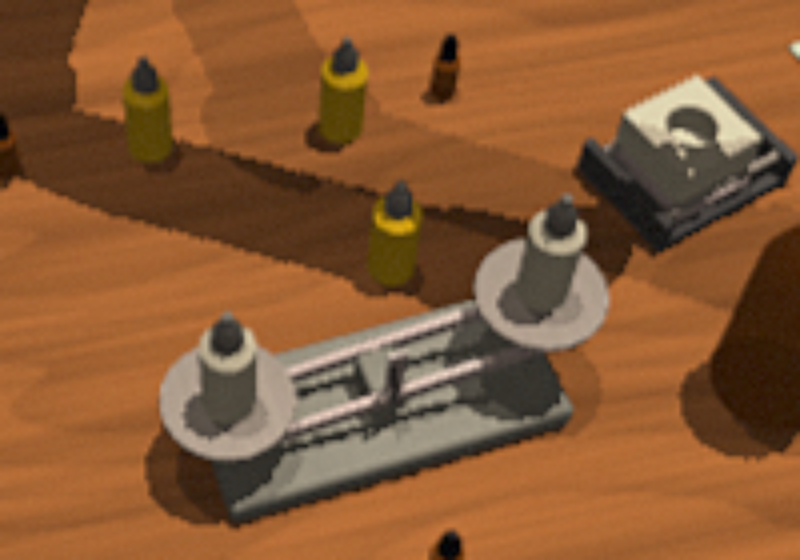

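Run:
```python
from h import *
import pickle
c=pickle.load(open('hole_cal.pkl','rb'))
print(wray_z(c,(285+397/12-.5,150+305/12-.5),.066).round(4))
for u,v in [(195,305),(600,305),(397,103),(397,507)]: print(wray_z(c,(285+u/12-.5,150+v/12-.5),.066).round(4))
# bottle 1 in wrist now? pan check via side pan masks
def tri(a,b):
    P=[(lambda k:k['K']@k['view'][:3])(get_calibration(q)) for q in('scene','side')]
    X=cv2.triangulatePoints(P[0],P[1],np.array(a,float).reshape(2,1),np.array(b,float).reshape(2,1))[:,0];return (X[:3]/X[3]).round(4)
print('panL',tri((250+542/4,130+293/4),(200+135/3,120+337/3)),'panR',tri((250+228/4,130+392/4),(200+298/3,120+205/3)))
print('W1 tip',tri((250+228/4,130+317/4),(200+291/3,120+86/3)),'W2 tip',tri((250+565/4,130+198/4),(200+121/3,120+193/3)))
```

```text
[0.4723 0.3289 0.066 ]
[0.4723 0.3485 0.066 ]
[0.4723 0.3093 0.066 ]
[0.492  0.3289 0.066 ]
[0.4522 0.329  0.066 ]
panL [0.609  0.1574 0.0941] panR [ 0.6264 -0.061   0.0737]
W1 tip [ 0.6329 -0.062   0.1728] W2 tip [0.6094 0.1551 0.1977]
```

Request:
{"api": "jog_arm", "payload": {"steps": [[[2,-4.8,0],0,0],[[4,-9.6,0],0,0],[[6,-14.4,0],0,0],[[8,-19.2,0],0,0],[[10,-24,0],0,0],[[12,-28.8,0],0,0],[[14,-33.6,0],0,0],[[16.2,-38.9,0],0,0],[[16.2,-38.9,0],0,0],[[16.2,-38.9,0],0,0],[[16.2,-38.9,-5],0,0],[[16.2,-38.9,-7],0,0]]}}

```text
t: 17.95
tcp_pos: [0.6283, -0.0603, 0.2163]
ee_rot: [-1.212, 1.211, -1.205]
wrist_force: [-0.6, 0.1, -0.2]
opening: 0.0854
```

Request:
{"api": "jog_arm", "payload": {"steps": [[[0,0,0],0,0],[[0,0,0],0,0]]}}

```text
t: 18.15
tcp_pos: [0.6304, -0.0602, 0.22]
ee_rot: [-1.209, 1.208, -1.207]
wrist_force: [-1.3, -0.6, 0.2]
opening: 0.0851
```

Run:
```python
from h import *
s=state();print(s['tcp_pos'])
c=get_calibration('wrist');im=snapshot('wrist');t=np.linspace(0,6.28,60)
for r,z in [(.018,.139),(.018,.074)]:
  uv=wproj(c,np.c_[.630+r*np.cos(t),-.0617+r*np.sin(t),0*t+z]);cv2.polylines(im,[uv.astype(np.int32)],True,(255,0,0),1)
save('p8w',im)
```

```text
[ 0.63038604 -0.06017501  0.21997825]
```

View pics/p8w.png

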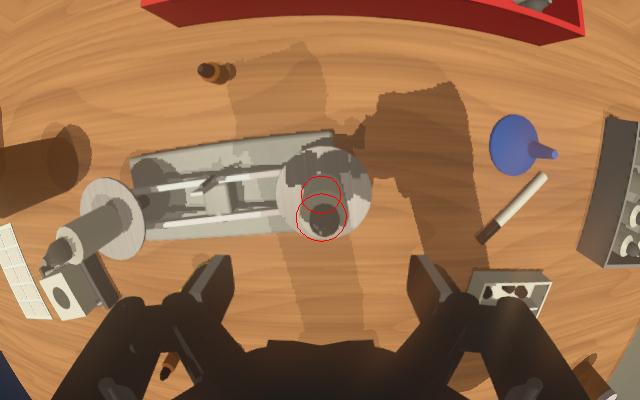

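Request:
{"api": "jog_arm", "payload": {"steps": [[[0,-0.2,-3],0,0],[[0,-0.2,-6],0,0],[[0,-0.2,-8.5],0,0],[[0,-0.2,-9.4],0,0],[[0,-0.2,-9.4],0,0],[[0,-0.2,-9.4],0,0],[[0,-0.2,-9.4],0,0]]}}

```text
t: 18.9
tcp_pos: [0.6318, -0.0638, 0.1274]
ee_rot: [-1.207, 1.207, -1.211]
wrist_force: [-0.0, -0.1, -0.3]
opening: 0.0853
```

Request:
{"api": "jog_arm", "payload": {"steps": [[[-0.1,0.1,-0.2],0,0],[[-0.1,0.1,-0.2],0,0],[[-0.1,0.1,-0.2],0,0.7],[[-0.1,0.1,-0.2],0,0.7],[[-0.1,0.1,-0.2],0,0.7],[[-0.1,0.1,-0.2],0,0.7],[[-0.1,0.1,-0.2],0,0.7],[[-0.1,0.1,-0.2],0,0.7]], "grip_force": 30}}

```text
t: 19.7
tcp_pos: [0.6294, -0.0629, 0.1235]
ee_rot: [-1.209, 1.209, -1.209]
wrist_force: [-0.1, 0.0, 1.2]
opening: 0.0349
```

Request:
{"api": "jog_arm", "payload": {"steps": [[[0,0,0.2],0,0.7],[[0,0,0.4],0,0.7],[[0,0,0.6],0,0.7],[[0,0,0.9],0,0.7],[[0,0,1.2],0,0.7],[[0,0,1.5],0,0.7],[[0,0,1.8],0,0.7],[[0,0,2.2],0,0.7],[[0,0,2.6],0,0.7],[[0,0,5],0,0.7],[[0,0,8],0,0.7],[[0,0,12],0,0.7]]}}

```text
t: 20.9
tcp_pos: [0.6279, -0.0633, 0.2427]
ee_rot: [-1.212, 1.212, -1.207]
wrist_force: [0.5, -0.5, -1.1]
opening: 0.0346
```

Run:
```python
from h import *
s=state();print(s['tcp_pos'],s['wrist_force'],s['opening'])
im=snapshot('side');save('p9',cv2.resize(im[80:300,190:420],None,fx=2.7,fy=2.7));
```

```text
[ 0.62790909 -0.06332657  0.24272281] [ 0.50376663 -0.49346287 -1.10080513] 0.034617131210733926
```

View pics/p9.png

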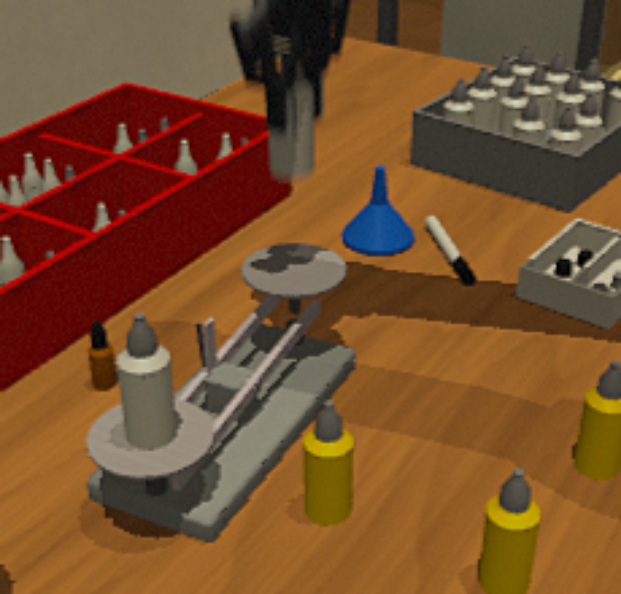

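Request:
{"api": "jog_arm", "payload": {"steps": [[[-4,1,0],0,0.7],[[-8,3,0],0,0.7],[[-12,6,0],0,0.7],[[-15,10,0],0,0.7],[[-15.8,15,0],0,0.7],[[-15.8,20,0],0,0.7],[[-15.8,24,0],0,0.7],[[-15.8,29,0],0,0.7],[[-15.8,34,0],0,0.7],[[-15.8,38,0],0,0.7],[[-15.8,39.2,0],0,0.7],[[-15.8,39.2,0],0,0.7]]}}

```text
t: 22.15
tcp_pos: [0.47, 0.3321, 0.2435]
ee_rot: [-1.21, 1.207, -1.205]
wrist_force: [-1.1, -0.7, -1.0]
opening: 0.0354
```

Request:
{"api": "jog_arm", "payload": {"steps": [[[0,0,-3],0,0.7],[[0,0,-6],0,0.7],[[0,0,-9],0,0.7],[[0,0,-10.5],0,0.7],[[0,0,-11],0,0.7],[[0,0,-11],0,0.7],[[0,0,-11],0,0.7],[[0,0,-11],0,0.7]]}}

```text
t: 22.95
tcp_pos: [0.4722, 0.3293, 0.1346]
ee_rot: [-1.207, 1.209, -1.21]
wrist_force: [-0.2, 0.1, -0.4]
opening: 0.0347
```

Run:
```python
from h import *
s=state();print(s['tcp_pos'],s['wrist_force'],s['opening'])
im=snapshot('side');save('q1',cv2.resize(im[230:400,150:350],None,fx=3.5,fy=3.5));
c=get_calibration('wrist');im=snapshot('wrist');save('q1w',im)
```

```text
[0.47221171 0.32926926 0.13460275] [-0.23617784  0.13066287 -0.41442378] 0.03473482345261638
```

View pics/q1.png

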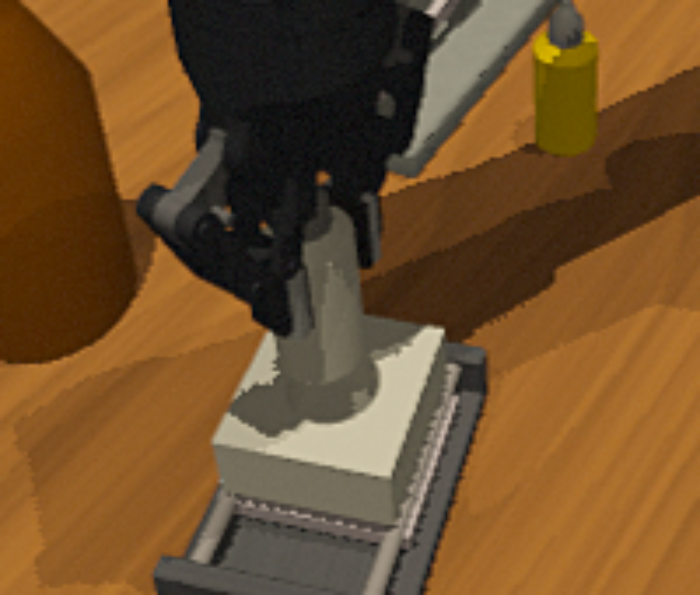

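View pics/q1w.png

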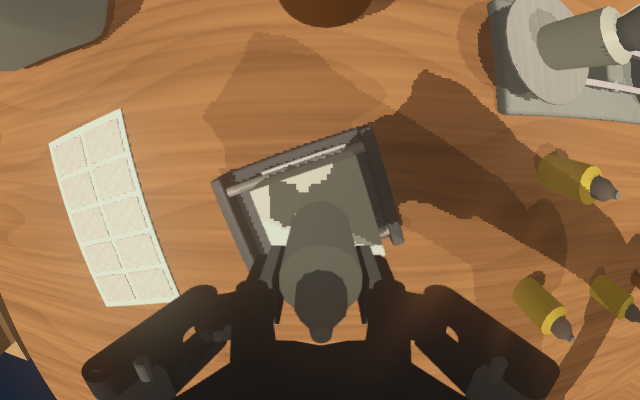

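Run:
```python
from h import *
c=get_calibration('wrist');im=cv2.imread('pics/q1w.png');t=np.linspace(0,6.28,200)
for dx in (-.002,0,.002,.004):
  b=[wproj(c,np.c_[.4722+dx+.017*np.cos(t),.3293+.017*np.sin(t),0*t+z])[:,1].min().round(1) for z in(.083,.084,.085)];print(dx,b)
uv=wproj(c,np.c_[.4722+.018*np.cos(t),.3293+.018*np.sin(t),0*t+.085]);print(uv[:,0].min(),uv[:,0].max())
cv2.imwrite('pics/q1c.png',cv2.resize(im[180:300,260:400],None,fx=5,fy=5,interpolation=2))
```

```text
-0.002 [np.float64(209.8), np.float64(210.3), np.float64(210.8)]
0 [np.float64(206.6), np.float64(207.1), np.float64(207.6)]
0.002 [np.float64(203.5), np.float64(204.0), np.float64(204.4)]
0.004 [np.float64(200.3), np.float64(200.8), np.float64(201.2)]
289.9596289237915 347.809633539764
```

View pics/q1c.png

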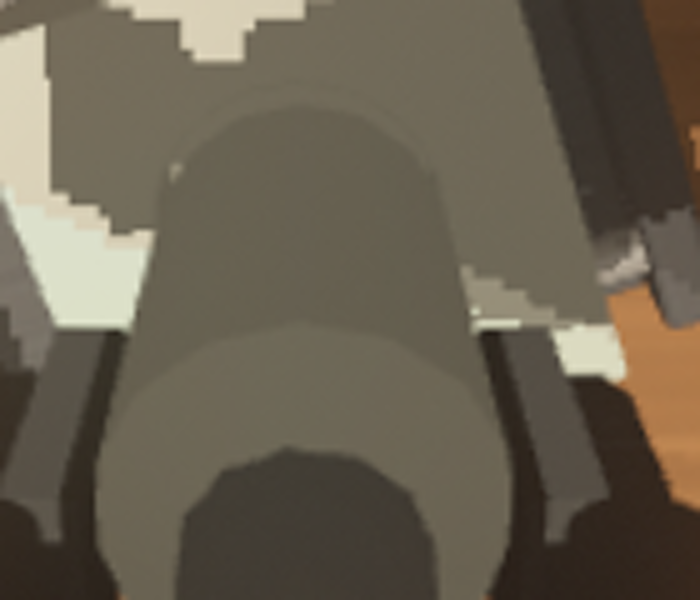

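Run:
```python
from h import *
c=get_calibration('wrist');im=cv2.imread('pics/q1w.png');t=np.linspace(0,6.28,300)
a=cv2.resize(im[185:225,280:360],None,fx=9,fy=9,interpolation=2).astype(float)
a=np.clip((a-75)*5,0,255).astype(np.uint8);cv2.imwrite('pics/q1e.png',a)
for x in (.470,.472,.474,.476): 
    uv=wproj(c,np.c_[x+.0195*np.cos(t),.3293+.0195*np.sin(t),0*t+.066]); print(x,uv[:,1].min().round(1),uv[:,0].min().round(1),uv[:,0].max().round(1))
```

```text
0.47 198.8 290.5 347.6
0.472 195.9 290.4 347.7
0.474 193.0 290.3 347.8
0.476 190.0 290.2 347.8
```

View pics/q1e.png

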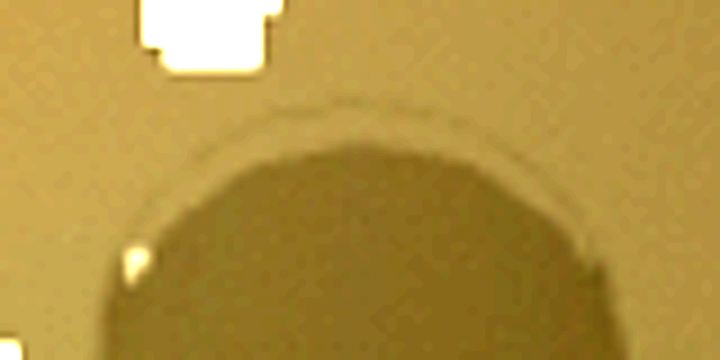

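Run:
```python
from h import *
c=get_calibration('wrist');t=np.linspace(0,6.28,300)
for dx in (0,.002,.004):
  print(dx,[wproj(c,np.c_[.4722+dx+r*np.cos(t),.3293+r*np.sin(t),0*t+.084+h])[:,1].min().round(1) for r,h in((.018,.066),(.0105,.074))])
```

```text
0 [np.float64(251.8), np.float64(277.7)]
0.002 [np.float64(247.3), np.float64(273.2)]
0.004 [np.float64(242.7), np.float64(268.7)]
```

Request:
{"api": "jog_arm", "payload": {"steps": [[[-0.35,0.05,0],0,0.7],[[-0.35,0.05,-0.5],0,0.7],[[-0.35,0.05,-1],0,0.7],[[-0.35,0.05,-1.4],0,0.7],[[-0.35,0.05,-1.4],0,0.7],[[-0.35,0.05,-1.4],0,0.7],[[-0.35,0.05,-1.4],0,0.7]]}}

```text
t: 23.75
tcp_pos: [0.4678, 0.3297, 0.1194]
ee_rot: [-1.209, 1.209, -1.209]
wrist_force: [-0.1, -0.5, -0.9]
opening: 0.035
```

Request:
{"api": "jog_arm", "payload": {"steps": [[[0,0,-0.15],0,0.7],[[0,0,-0.3],0,0.7],[[0,0,-0.45],0,0.7],[[0,0,-0.6],0,0.7],[[0,0,-0.6],0,0.7],[[0,0,-0.6],0,0.7]]}}

```text
t: 24.35
tcp_pos: [0.4678, 0.3295, 0.1133]
ee_rot: [-1.209, 1.209, -1.209]
wrist_force: [-0.3, 0.1, -1.2]
opening: 0.0344
```

Request:
{"api": "jog_arm", "payload": {"steps": [[[0,0,-0.2],0,0.7],[[0,0,-0.4],0,0.7],[[0,0,-0.6],0,0.7],[[0,0,-0.6],0,0.7],[[0,0,-0.6],0,0.7]]}}

```text
t: 24.85
tcp_pos: [0.4677, 0.3295, 0.1072]
ee_rot: [-1.209, 1.209, -1.209]
wrist_force: [-0.2, -0.1, -1.2]
opening: 0.0351
```

Run:
```python
from h import *
s=state();print(s['tcp_pos'],s['wrist_force'],s['torque'])
im=snapshot('side');save('q2',cv2.resize(im[230:400,150:350],None,fx=3.5,fy=3.5));
im=snapshot('wrist');save('q2w',cv2.resize(im[160:300,240:400],None,fx=4,fy=4))
```

```text
[0.46774642 0.32951776 0.10721861] [-0.20012185 -0.08585523 -1.20190202] [-0.00789068  0.01189043 -0.0127072 ]
```

View pics/q2.png

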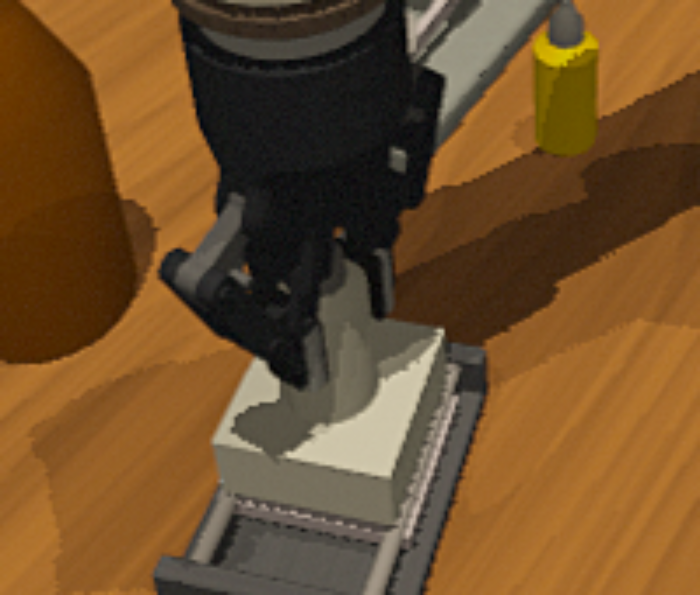

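View pics/q2w.png

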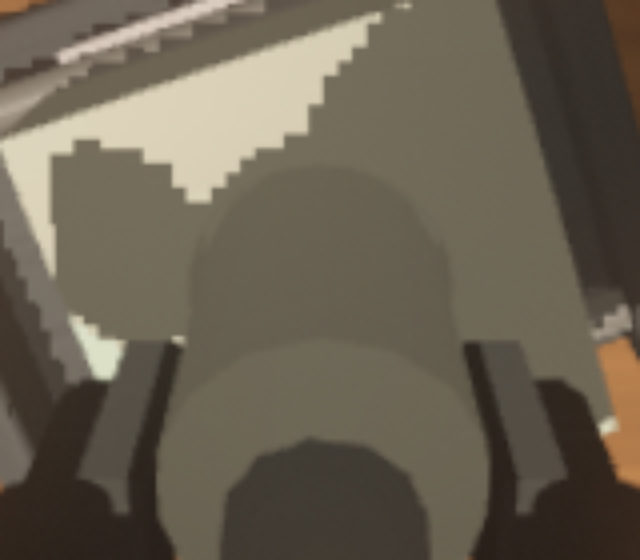

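It is entering the hole with no contact force. I'll keep lowering it toward home (TCP about 0.0925).

Request:
{"api": "jog_arm", "payload": {"steps": [[[0,0,-0.2],0,0.7],[[0,0,-0.4],0,0.7],[[0,0,-0.6],0,0.7],[[0,0,-0.8],0,0.7],[[0,0,-1.0],0,0.7],[[0,0,-1.1],0,0.7],[[0,0,-1.1],0,0.7],[[0,0,-1.1],0,0.7]]}}

```text
t: 25.75
tcp_pos: [0.4678, 0.3296, 0.0963]
ee_rot: [-1.209, 1.209, -1.209]
wrist_force: [0.4, -0.6, -1.8]
opening: 0.0352
```

Request:
{"api": "jog_arm", "payload": {"steps": [[[0,0,-0.1],0,0.7],[[0,0,-0.2],0,0.7],[[0,0,-0.3],0,0.7],[[0,0,-0.3],0,0.7],[[0,0,-0.3],0,0.7]]}}

```text
t: 26.25
tcp_pos: [0.4678, 0.3295, 0.0933]
ee_rot: [-1.209, 1.209, -1.209]
wrist_force: [0.0, -1.1, -2.1]
opening: 0.0347
```

Request:
{"api": "jog_arm", "payload": {"steps": [[[0,0,-0.1],0,0.7],[[0,0,-0.1],0,0.7],[[0,0,-0.2],0,0.7],[[0,0,-0.2],0,0.7],[[0,0,-0.2],0,0.7]]}}

```text
t: 26.75
tcp_pos: [0.468, 0.3296, 0.0916]
ee_rot: [-1.209, 1.209, -1.209]
wrist_force: [-1.1, -0.2, 2.1]
opening: 0.0349
```

Request:
{"api": "jog_arm", "payload": {"steps": [[[0,0,0],0,0.4],[[0,0,0],0,0.2],[[0,0,0],0,0],[[0,0,0],0,0],[[0,0,0],0,0],[[0,0,0],0,0],[[0.3,0,2],0,0],[[0.3,0,5],0,0],[[0.3,0,9],0,0],[[0.3,0,13],0,0],[[0.3,0,17],0,0],[[0.3,0,17],0,0]]}}

```text
t: 27.95
tcp_pos: [0.4733, 0.3322, 0.2676]
ee_rot: [-1.198, 1.205, -1.209]
wrist_force: [0.6, 0.0, -0.2]
opening: 0.0853
```

Request:
{"api": "jog_arm", "payload": {"steps": [[[-2,-4,0],0,0],[[-4,-8,0],0,0],[[-6,-12,0],0,0],[[-8,-17,0],0,0],[[-8,-21,0],0,0],[[-8,-25,0],0,0],[[-8,-25,0],0,0],[[-8,-25,0],0,0]]}}

```text
t: 28.75
tcp_pos: [0.3907, 0.0788, 0.2611]
ee_rot: [-1.208, 1.211, -1.212]
wrist_force: [-0.1, 1.7, -0.2]
opening: 0.0856
```

Run:
```python
from h import *
s=state();print(s['t'],s['tcp_pos'],s['wrist_force'])
im=snapshot('side');save('r1',im);save('r1c',cv2.resize(im[230:400,150:350],None,fx=3.5,fy=3.5));
im2=snapshot('scene');save('r2',im2);save('r2c',cv2.resize(im2[110:290,250:480],None,fx=3.4,fy=3.4))
# compare model fully home
t=np.linspace(0,2*np.pi,40)
for c in('scene','side'):
    k=get_calibration(c);
    for dz in (0.042,):
        for x,y in[(.4712,.330)]:
            print(c,'tip',projN(k,np.array([[x,y,dz+.1]])).round(1),'shoulder',projN(k,np.array([[x,y,dz+.066]])).round(1),'+5mm tip',projN(k,np.array([[x,y,dz+.105]])).round(1))
```

```text
28.75 [0.39069209 0.07875607 0.26114675] [-0.14709135  1.7113065  -0.16924912]
scene tip [[429.4 143.7]] shoulder [[426.5 151.9]] +5mm tip [[429.9 142.5]]
side tip [[240.1 303.2]] shoulder [[242.4 320.2]] +5mm tip [[239.8 300.6]]
```

View pics/r1c.png

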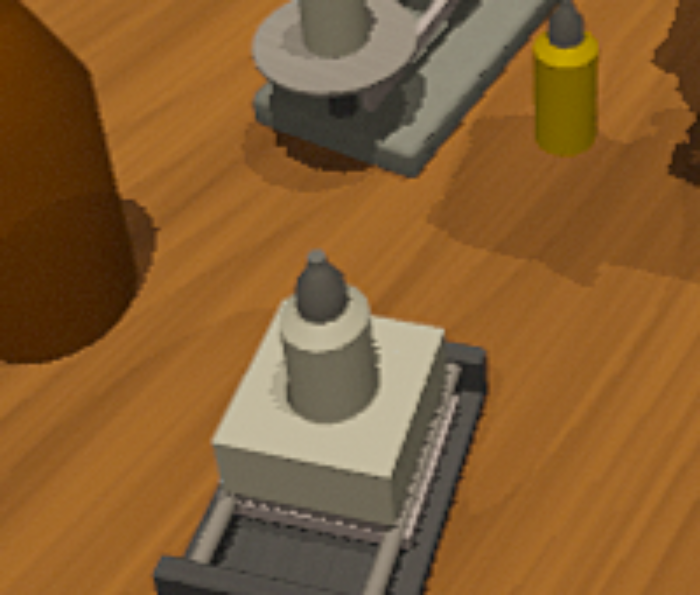

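View pics/r2c.png

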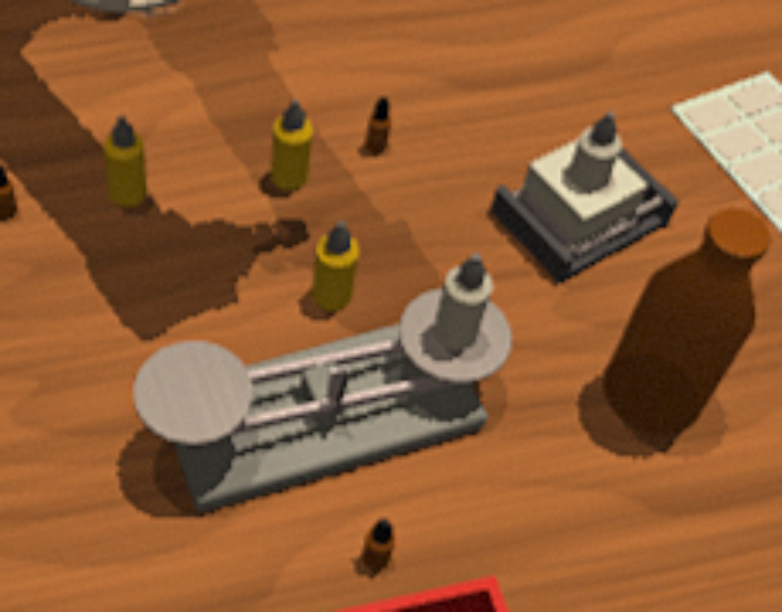

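View pics/r1.png

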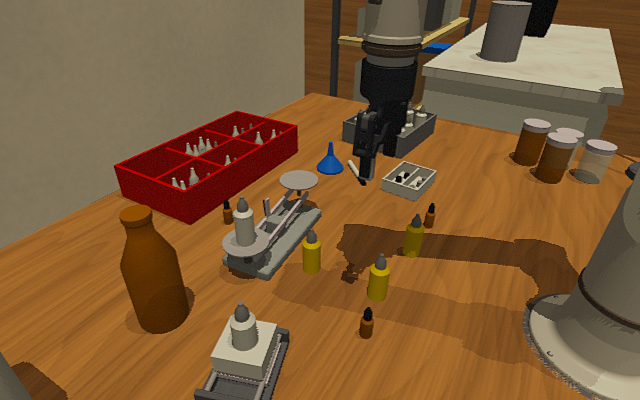

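The nozzle tip sits at side (240.6,302.9) and scene (428.5,143.8). For a bottle fully home I predicted (240.1,303.2) and (429.4,143.7), so it is home and upright. The other bottle stands on the left pan and everything else is unmoved.

```bash
python3 -c "
from bench import *
print(close_job())"
```

```text
the job is handed in; nothing more can be done
None
```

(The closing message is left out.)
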